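Free the stuck seal from its sloping stand

TASK

The red-handled seal is stuck fast in its well in the sloping seal stand, glued by dried ink paste. Work it loose by twisting it back and forth while pulling along the well, without lifting, tipping or dragging the stand, then set it gently upright on the red felt of the ink pad, its whole foot on the felt. Leave the other two seals in their wells and the rest of the desk as it is.

Things in the scene. Friction and masses are not known exactly. Their poses are not given: they have to be found in the camera images.
- seal_red: The stuck seal, 92 mm tall, 260 g: round black shaft 24 mm in diameter and 42 mm long, brass collar, red handle. Origin: centre of the foot; own z runs up through the handle and is the axis of the well it is stuck in. At the start its foot is on the well's bottom, 30 mm below the stand's sloping face, the handle wholly above the face.
- seal_red_grip (a point): Middle of the red handle, 70 mm above the foot; axes as the seal's. The handle is flat-sided, 26 mm (x) by 16 mm (y), from 47 to 92 mm above the foot: grip it across y, with the fingers along the seal's z.
- seal_red_crust (a point): On the seal's axis 12 mm above the foot, amid four lumps of dried paste that wedge it. Pulled straight it slips only at about 30 to 42 N. Turning it takes 0.3 to 0.5 N m; while it turns, rising at most 3 mm per rad turned, it needs only about 8 to 13 N of pull. Once this point is out of the well (18 mm of rise) the pull drops below 5 N and it slides freely.
- stand_face (a point): Centre of the stand's sloping face, at the mouth of the middle well. z: along the wells, out of the face (28 degrees from vertical, leaning to the stand's front); y: along the row of wells; x: up the slope. Wells 25 mm wide and 30 mm deep lie at y = -75, 0 and +75 mm; which one holds the red-handled seal varies.
- stand: The seal stand: a dark drilled wooden block 250 mm wide (own y) on a steel foot plate 160 x 260 mm with rubber feet; loose on the table, 2.6 kg, 81 mm high without seals. Origin: centre of its underside; own -x is the front, to which the face slopes down. Pulled along a well it starts to drag or tip at about 18 to 25 N.
- seal_green: Seal of the same shape with a green glass handle, standing loosely in another well, its top about 127 mm above the table; origin and axes as for the stuck one.
- seal_wood: Seal of the same shape with a pale wooden handle, standing loosely in another well, its top about 127 mm above the table; origin and axes as for the stuck one.
- ink_pad: Round ink pad: black tin 100 mm in diameter and 14 mm high with a red felt 84 mm in diameter whose flat top is 20 mm above the table. Origin: centre of its underside. Loose, 400 g.
- paperweight: Steel bar paperweight 190 mm long (own y), 20 mm wide, 28 mm high with its knob; bystander. Origin: centre of its underside.
- inkstone: Black inkstone 150 x 95 mm, 28 mm high; bystander. Origin: centre of its underside.
- coin_tray: Shallow blue plastic tray 150 x 200 mm, 20 mm high; bystander. Origin: centre of its underside.
- brush_rest: White ceramic brush rest 40 x 110 mm, 22 mm high, with a brush lying on it that reaches 120 mm to own +x; bystander. Origin: centre of its underside.

How it is judged:
By the outcome, as a careful person would: the job done as asked, in the order asked, and still so for the second after the job is handed in, with the robot touching nothing.
It also fails if it takes over 58 s, if anything falls off the work surface, if the arm or the gripper's body presses on something with over 40 N, if the wrist force passes 120 N, or if a joint passes its speed limit or range.

ROBOT

A 6-joint arm with a two-finger parallel gripper is mounted at the origin on the work surface. World frame = base frame: x ahead of the robot, y to its left, z up, the work surface at z = 0. Lengths are in m, angles in rad, forces in N, time in s.
With the tool pointing down it reaches from about 0.35 to 0.775 m from the base axis. Payload 5.5 kg.
Tool frame: the origin (TCP) lies between the finger pads; the fingertips stand 22 mm ahead of it and the grasp point (between the pads) lies 3 mm ahead of it; z points along the fingers, y is the line along which they close (so a half turn about z gives the same grasp; the last joint's range is limited). The gripper opens to 85 mm and grips with 20 to 120 N. Pads are 22 mm wide; open, the fingers measure 114 mm over their backs; the gripper's body (76 mm by 85 mm) begins 54 mm behind the grasp point. The pads swing forward as they close: fully open they stand 13 mm farther back than shut.
Start: joints at [1.05, 0.313, 0.046, 1.304, 0, 1.431], TCP at [0.214, 0.534, 0.253] pointing down, gripper open.
Joint ranges: [-2.76, 2.76], [-0.86, 1.69], [-1.03, 1.26], [-2.2, 2.34], [-1.47, 1.5], [-3.14, 3.14]. Speed limits (rad/s): [2.57, 2.57, 3.14, 3.14, 3.14, 3.14].

INTERFACE

Orientations are given as a unit quaternion [w, x, y, z].
In Python, from workcell import env, telemetry, read_camera gives the robot as it stands (env), with the cameras as plain functions and the readings (telemetry).
- The arm moves only by the shell command python3 nudge.py 'ROWS' [OPENING] [FORCE]. ROWS is a JSON object with one list for each field, all of the same length, 1 to 8, a row being the entries at one place: sx, sy, sz (the shift in units of 5 mm), wx, wy, wz (a rotation vector in units of 0.05 rad); each row is the pose to reach, as a shift and turn from the pose commanded when the command began, along the tool's axes at that moment; what a row does not reach only later rows make up. A row lasts 1/8 s, in which the tool goes at most 0.0625 m and 0.188 rad, less where a joint would pass 70% of its speed; a pose out of reach is approached as far as the arm can. OPENING is the finger opening in m, set as the command begins (- or left out keeps the last). The fingers move at their own pace and stop on an object; FORCE is the grip in N (left out, the last holds). Time passes only in rows, so rows that do not move let the fingers close. It prints the time, the measured TCP pose, the force, the opening and the grip force at its end. Input that does not fit is refused with a message, and nothing moves.
- telemetry.get_state(): the state, without advancing time (a new reading comes with each control period).
- read_camera(name): name is "scene" or "top" or "wrist"; returns a dict with "image" (400x640x3 uint8, red, green, blue), "K" (3x3 intrinsics, pixels), "R" (3x3) and "t" (3): a world point X has camera coordinates R X + t. Camera axes: x right, y down, z forward; pixel columns grow to the right and rows downward; lengths in m; the calibration is good to about 2 mm. The wrist camera is an equidistant fisheye: a pixel r from the principal point sees the ray r / f radians off the axis. A picture is of the moment at which its call begins. There is no depth.
- env.hand_in(): hands the job in; it is judged then, once.
The state is a dict: "clock": time; "joint_pos": joint angles; "qvel": joint speeds; "tau": joint torques, N m; "tcp_pos": TCP position; "orientation": TCP orientation; "wrist_force": force on the tool from outside, world axes, zero at the start; "ft_torque": the same for the moment, N m; "finger_gap": finger opening in m; "grip_force": force on a finger pad.
Only numpy, scipy, OpenCV 4.12 (cv2) and the standard library are available. Lean on these libraries where they do the work, as an engineer would, in place of code of your own. Each camera call takes 0.05 s, during which the arm holds its last target. There are 200 camera calls.

## Working session

There is one attempt and no reset: what is moved stays moved. The work goes in short steps, Python scripts to look and compute and a shell command to move; the robot and the scene stay as the last step left them, time stands still between calls to the robot, and variables do not carry over. Pictures are saved under pics/ and viewed, at most 13 in all, crops included, and the job is handed in when it is done.

```bash
ls; mkdir -p pics; python3 - <<'E'
from workcell import env, telemetry, read_camera
import cv2
for n in("scene","top","wrist"):
    c=read_camera(n); cv2.imwrite(f"pics/{n}0.png",c["image"][:,:,::-1]); print(n,c["K"].tolist(),c["R"].round(4).tolist(),c["t"].round(4).tolist())
print(telemetry.get_state())
E
```

```text
nudge.py
pics
workcell.py
scene [[456.37967039635566, 0.0, 321.03588204526363], [0.0, 456.37967039635566, 199.4627360718971], [0.0, 0.0, 1.0]] [[-0.3312, 0.9435, 0.0087], [0.7027, 0.2528, -0.6651], [-0.6297, -0.2142, -0.7467]] [0.1825, -0.2916, 1.6187]
top [[403.3528926467677, 0.0, 324.5842474129005], [0.0, 403.3528926467677, 194.74433834687864], [0.0, 0.0, 1.0]] [[-0.1401, -0.9901, -0.0022], [-0.966, 0.1372, -0.2191], [0.2173, -0.0285, -0.9757]] [0.0456, 0.5114, 1.1909]
wrist [[309.70691628693146, 0.0, 317.0246654876836], [0.0, 309.70691628693146, 205.19512660090018], [0.0, 0.0, 1.0]] [[0.3717, 0.9283, -0.0011], [0.8901, -0.356, 0.2846], [0.2638, -0.1068, -0.9586]] [-0.5737, -0.0377, 0.3801]
{'clock': 0.15, 'joint_pos': array([1.05037743e+00, 3.13841771e-01, 4.52326957e-02, 1.30359765e+00,
       1.83072063e-06, 1.43125130e+00]), 'qvel': array([ 8.83993998e-04, -1.55146709e-03,  3.81396752e-03,  4.65288157e-05,
       -2.70636690e-04,  2.85703197e-04]), 'tau': array([ 1.50098374e-03, -4.81066811e+01,  2.98814732e+01,  1.39201863e-02,
       -7.87804152e-05, -1.07552725e-05]), 'tcp_pos': array([0.21354706, 0.53349358, 0.25260283]), 'orientation': array([-2.29368672e-04,  1.89287901e-01,  9.81921378e-01, -6.66855382e-04]), 'wrist_force': array([-0.03277654,  0.29684916,  0.49994056]), 'ft_torque': array([-0.00348117, -0.0530436 , -0.01507679]), 'grip_force': 0.0, 'finger_gap': 0.08543436351655458}
```

View pics/scene0.png

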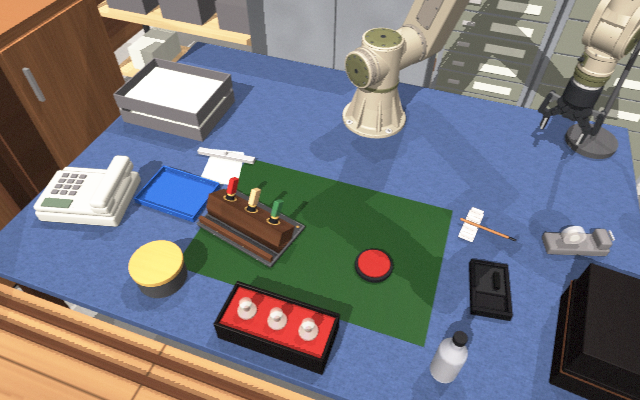

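View pics/top0.png

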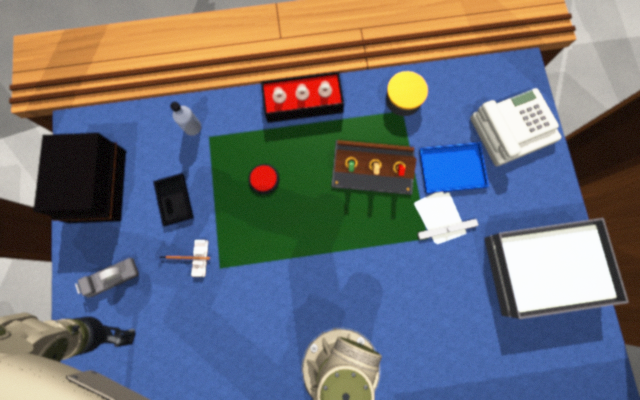

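The stand is in front of the robot with its face sloping towards it. Red is in the end well (scene ~(233,187), top ~(401,169)), and the ink pad is at scene (374,264), top (263,179). I'll triangulate from the two views.

```bash
cat > h.py <<'E'
from workcell import env, telemetry, read_camera
import cv2, numpy as np
from scipy.spatial.transform import Rotation as Rot
def ray(c,uv):
    K,R,t=c["K"],c["R"],c["t"]; x=(np.array(uv,float)-K[:2,2])/K[0,0]
    if c.get("fish"):
        r=np.linalg.norm(x); d=np.r_[x/r*np.sin(r),np.cos(r)] if r>0 else np.array([0,0,1.])
    else: d=np.r_[x,1]
    d=R.T@d; return -R.T@t, d/np.linalg.norm(d)
def cam(n):
    c=dict(read_camera(n)); c["fish"]=n=="wrist"; return c
def tri(rs):
    A=[np.eye(3)-np.outer(d,d) for o,d in rs]; p=np.linalg.solve(sum(A),sum(a@o for a,(o,d) in zip(A,rs)))
    return p,max(np.linalg.norm(a@(p-o)) for a,(o,d) in zip(A,rs))
def plane(c,uv,z):
    o,d=ray(c,uv); return o+d*(z-o[2])/d[2]
def blobs(c,kind,amin=8):
    h=cv2.cvtColor(c["image"],cv2.COLOR_RGB2HSV); H,S,V=[h[:,:,i].astype(int) for i in range(3)]
    m={"red":((H<6)|(H>174))&(S>170)&(V>90),"green":(H>55)&(H<95)&(S>90)&(V>75),"wood":(H>12)&(H<30)&(S>40)&(S<140)&(V>150)}[kind]
    n,l,s,ce=cv2.connectedComponentsWithStats(m.astype(np.uint8))
    return [(ce[i].round(1).tolist(),int(s[i,4]),s[i,:4].tolist(),l==i) for i in range(1,n) if s[i,4]>=amin]
def state():
    s=telemetry.get_state(); w=s["orientation"]; return s["tcp_pos"],Rot.from_quat(w[[1,2,3,0]])
E
python3 - <<'E'
from h import *
for n in("scene","top"):
    c=cam(n)
    for k in("red","green","wood"):
        print(n,k,[b[:3] for b in blobs(c,k) if (190<b[0][0]<420 and 150<b[0][1]<290 if n=="scene" else 230<b[0][0]<430 and 130<b[0][1]<220)])
    im=c["image"]; 
    x,y=(190,165) if n=="scene" else (320,125)
    cv2.imwrite(f"pics/{n}1.png",cv2.resize(im[y:y+100,x:x+130,::-1],None,fx=6,fy=6,interpolation=cv2.INTER_CUBIC))
E
```

```text
scene red [([232.0, 185.5], 132, [226, 177, 12, 17]), ([373.6, 263.0], 702, [358, 250, 32, 27])]
scene green [([342.9, 249.9], 23456, [194, 160, 258, 187]), ([190.5, 261.1], 10, [187, 259, 7, 6])]
scene wood [([252.7, 196.3], 127, [248, 188, 13, 19]), ([273.1, 217.2], 10, [271, 216, 5, 3])]
top red [([263.0, 177.7], 567, [250, 165, 27, 26]), ([401.0, 170.7], 69, [398, 165, 8, 12])]
top green [([308.2, 196.7], 16086, [209, 114, 217, 154]), ([351.2, 165.4], 30, [350, 161, 4, 10]), ([244.4, 188.6], 10, [242, 187, 6, 5]), ([247.6, 194.8], 9, [246, 193, 4, 4]), ([265.7, 201.8], 27, [260, 197, 14, 12]), ([247.3, 211.7], 9, [246, 209, 5, 6]), ([278.1, 212.0], 18, [277, 208, 4, 9]), ([256.3, 213.3], 27, [249, 210, 15, 7]), ([271.9, 216.5], 18, [268, 213, 8, 9]), ([245.5, 216.9], 8, [243, 216, 5, 4])]
top wood [([376.4, 167.9], 37, [375, 163, 4, 11])]
```

View pics/scene1.png

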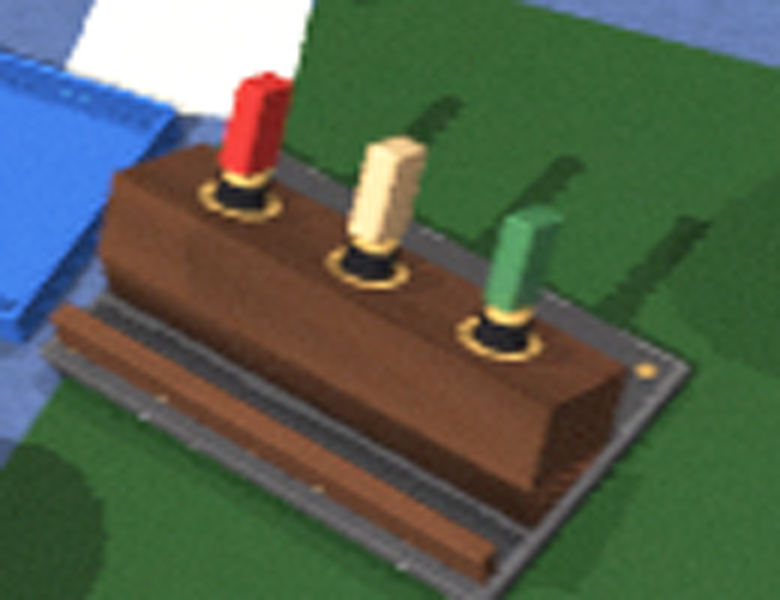

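View pics/top1.png

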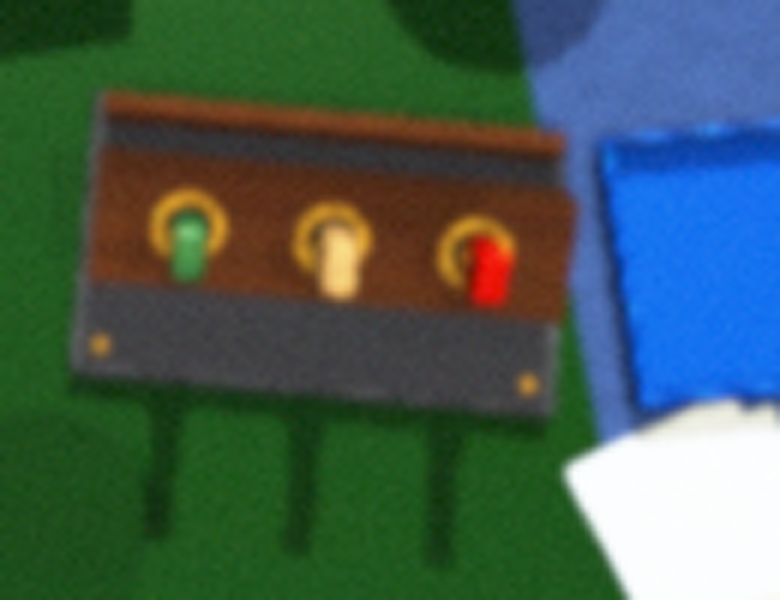

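The crops show the brass rings at the mouths and the handles. Rings in crop pixels, scene: red (240,198), wood (368,267), green (500,337). Top: red (477,253), wood (333,240), green (188,228). The seals lean towards the robot.

```bash
python3 - <<'E'
from h import *
S,T=cam("scene"),cam("top")
f=lambda p,o:(np.array(p)+.5)/6-.5+np.array(o)
s=lambda *p:f(p,(190,165)); t=lambda *p:f(p,(320,125))
for n,a,b in [("rR",s(240,198),t(477,253)),("rW",s(368,267),t(333,240)),("rG",s(500,337),t(188,228)),
 ("hR",(232,185.5),(401,170.7)),("hW",(252.7,196.3),(376.4,167.9)),("hG",s(520,260),t(190,245)),("pad",(373.6,263),(263,177.7))]:
    p,e=tri([ray(S,a),ray(T,b)]); print(n,p.round(4),round(e,4))
print(plane(S,(373.6,263),.02),plane(T,(263,177.7),.02))
p,R=state(); print(p,R.as_matrix().round(3))
E
```

```text
rR [ 0.5658 -0.267   0.0664] 0.0018
rW [ 0.5835 -0.194   0.0655] 0.0021
rG [ 0.6008 -0.1208  0.0654] 0.0016
hR [ 0.5452 -0.2646  0.0954] 0.001
hW [ 0.5641 -0.1924  0.0974] 0.0005
hG [ 0.5819 -0.1169  0.0988] 0.0015
pad [0.6058 0.1629 0.0143] 0.0016
[0.60929143 0.16487059 0.02      ] [0.60446    0.16061095 0.02      ]
[0.21370588 0.53373305 0.25306802] [[-0.928  0.372 -0.   ]
 [ 0.372  0.928 -0.   ]
 [ 0.    -0.    -1.   ]]
```

```bash
cat >> h.py <<'E'
def stand_R(yaw,tilt=np.radians(28),twist=0.):
    "tool orientation: tool z into the well, tool y along row"
    y=np.array([-np.sin(yaw),np.cos(yaw),0]); x=np.array([np.cos(yaw),np.sin(yaw),0]); a=-np.sin(tilt)*x+np.cos(tilt)*np.array([0,0,1.])
    return Rot.from_matrix(np.c_[np.cross(y,-a),y,-a])*Rot.from_rotvec([0,0,twist]),a
def rel(p,R):
    p0,R0=state(); print("shift",R0.inv().apply(np.array(p)-p0).round(4),"rot",(R0.inv()*R).as_rotvec().round(4))
E
python3 - <<'E'
from h import *
R,a=stand_R(-.235); print(a); rel(np.array([.5475,-.2626,.1017])+.12*a,R)
E
```

```text
[-0.45656783  0.10931316  0.88294759]
shift [-0.5501 -0.6234  0.0457] rot [-0.036  -0.4879 -0.1428]
```

The rows are not in the units I measure in: shifts go in units of 5 mm and turns go in units of 0.05 rad. I convert before sending: -0.34 m is -68, -0.3 m is -60.

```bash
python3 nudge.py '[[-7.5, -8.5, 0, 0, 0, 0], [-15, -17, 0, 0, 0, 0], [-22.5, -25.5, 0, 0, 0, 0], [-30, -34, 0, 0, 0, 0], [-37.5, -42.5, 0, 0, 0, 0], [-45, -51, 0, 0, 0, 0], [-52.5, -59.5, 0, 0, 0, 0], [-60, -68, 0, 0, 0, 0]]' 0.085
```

```text
refused: ROWS must be an object with one list for each field. Nothing was moved.
```

I used the wrong layout. The manual says an object with one list for each field; once more.

```bash
python3 nudge.py '{"sx": [-7.5, -15, -22.5, -30, -37.5, -45, -52.5, -60], "sy": [-8.5, -17, -25.5, -34, -42.5, -51, -59.5, -68], "sz": [0, 0, 0, 0, 0, 0, 0, 0], "wx": [0, 0, 0, 0, 0, 0, 0, 0], "wy": [0, 0, 0, 0, 0, 0, 0, 0], "wz": [0, 0, 0, 0, 0, 0, 0, 0]}' 0.085
python3 nudge.py '{"sx": [-7, -14, -21, -28, -35, -42, -50, -50], "sy": [-8, -16, -24, -32, -40, -48, -56.6, -56.6], "sz": [1.2, 2.6, 3.8, 5.2, 6.4, 7.8, 9.2, 9.2], "wx": [0, -0.2, -0.4, -0.4, -0.6, -0.6, -0.72, -0.72], "wy": [-1.2, -2.6, -4, -5.4, -7, -8.4, -9.76, -9.76], "wz": [-0.4, -0.8, -1.2, -1.6, -2, -2.4, -2.86, -2.86]}'
python3 - <<'E'
from h import *
R,a=stand_R(-.235); rel(np.array([.5475,-.2626,.1017])+.12*a,R)
c=cam("wrist"); cv2.imwrite("pics/w1.png",c["image"][:,:,::-1])
for b in blobs(c,"red",30): print(b[:3])
E
```

```text
clock: 1.35
tcp_pos: [0.3663, 0.105, 0.2537]
orientation: [0.001, 0.189, 0.982, 0.0]
wrist_force: [1.2, 1.3, 0.2]
finger_gap: 0.0848
grip_force: 0.0
clock: 2.35
tcp_pos: [0.4926, -0.2524, 0.2066]
orientation: [0.24, 0.116, 0.963, -0.029]
wrist_force: [-0.5, 0.2, -0.3]
finger_gap: 0.0854
grip_force: 0.0
shift [ 0.      0.0029 -0.0012] rot [-0.0022  0.0006 -0.0039]
([621.1, 141.1], 1216, [601, 117, 39, 49])
([321.4, 209.8], 846, [311, 188, 22, 44])
([517.5, 285.5], 973, [459, 263, 111, 43])
```

View pics/w1.png

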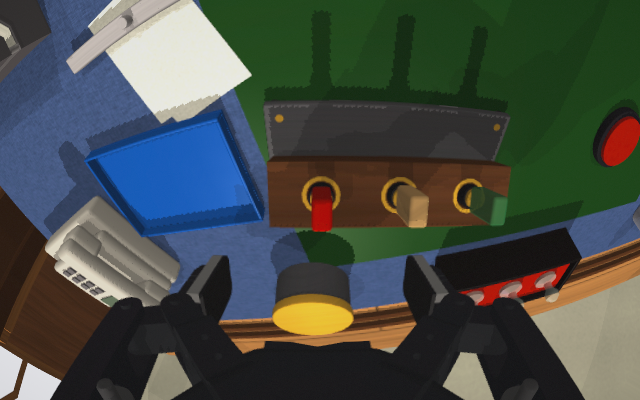

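The wrist view shows the red handle at (321,210), its ring at (321,194), and the rings of the other two at (401,196) and (470,195). The fingers are in the lower half. I'll zoom in and move for a second viewpoint.

```bash
python3 - <<'E'
from h import *
im=cv2.imread("pics/w1.png")[165:245,255:385]
cv2.imwrite("pics/w1c.png",cv2.resize(im,None,fx=6,fy=6,interpolation=cv2.INTER_CUBIC))
E
```

```text
(no output)
```

View pics/w1c.png

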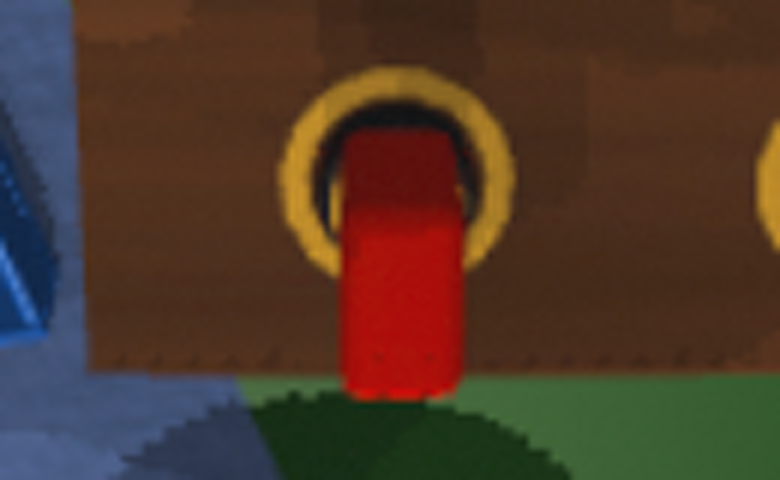

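```bash
cat > m.py <<'E'
from h import *
def crop(c,uv): return (np.array(uv)+.5)/6-.5+np.array([255,165])
E
python3 - <<'E'
from m import *
c=cam("wrist"); R,a=stand_R(-.235); p,_=state()
rW1=ray(c,crop(c,(396,173))); rT1=[ray(c,crop(c,q)) for q in [(341,205),(463,205),(461,397),(343,397)]]
def onpl(r,P): o,d=r; return o+d*((P-o)@a)/(d@a)
mouth=np.array([.5658,-.267,.0664])
print("mouth",onpl(rW1,mouth))
q=[onpl(r,mouth+.062*a) for r in rT1]; C=sum(q)/4; x=-R.as_matrix()[:,0]; y=R.as_matrix()[:,1]
print("top ctr",C,"grip",C-.022*a,[((k-C)@x*1e3,(k-C)@y*1e3) for k in q])
np.save("v1.npy",np.array([rW1,*rT1]))
E
python3 nudge.py '{"sx": [0, 0, 0, 0], "sy": [6, 10, 10, 10], "sz": [2, 4, 4, 4], "wx": [0, 0, 0, 0], "wy": [0, 0, 0, 0], "wz": [0, 0, 0, 0]}'
python3 - <<'E'
from m import *
c=cam("wrist"); cv2.imwrite("pics/w2.png",c["image"][:,:,::-1])
for b in blobs(c,"red",30): print(b[:3])
u,v=[b[0] for b in blobs(c,"red",200) if b[0][0]<400 and b[0][0]>150][0]; u,v=int(u)-65,int(v)-45; print(u,v)
cv2.imwrite("pics/w2c.png",cv2.resize(c["image"][v:v+80,u:u+130,::-1],None,fx=6,fy=6,interpolation=cv2.INTER_CUBIC))
E
```

```text
mouth [ 0.5655279  -0.26522053  0.06603899]
top ctr [ 0.53790892 -0.25854925  0.12115076] grip [ 0.54795341 -0.26095414  0.10172591] [(np.float64(-12.583328216084979), np.float64(-7.4658833277941055)), (np.float64(-12.534104838073855), np.float64(7.440828054073439)), (np.float64(12.591509700224368), np.float64(7.463584808538208)), (np.float64(12.525923353934648), np.float64(-7.4385295348174365))]
clock: 2.95
tcp_pos: [0.5137, -0.2018, 0.1903]
orientation: [0.241, 0.113, 0.964, -0.028]
wrist_force: [0.1, -1.1, -0.1]
finger_gap: 0.0851
grip_force: 0.0
([609.7, 139.5], 1625, [587, 112, 45, 56])
([249.1, 215.7], 1215, [233, 192, 32, 48])
([515.8, 288.4], 652, [467, 272, 88, 34])
184 170
```

View pics/w2c.png

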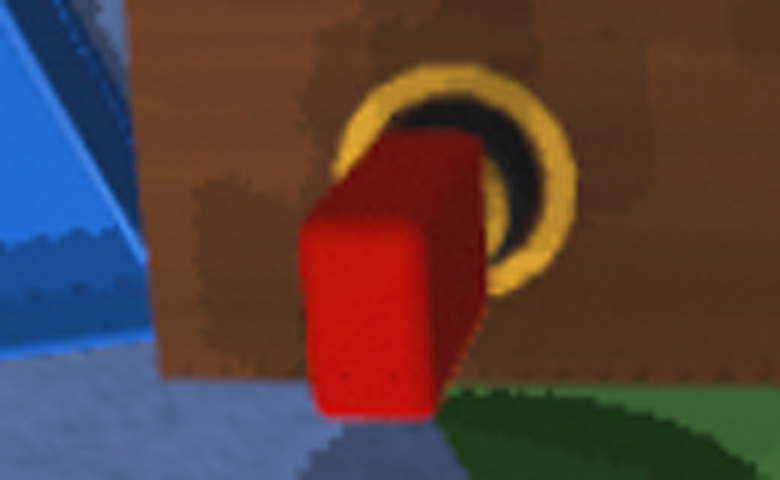

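The second view shows the top-face corners in the crop at (300,222), (424,222), (437,418), (318,418), and the ring centre at about (455,181).

```bash
python3 - <<'E'
from m import *
c=cam("wrist"); f=lambda q:(np.array(q)+.5)/6-.5+np.array([184,170])
v1=np.load("v1.npy"); R,a=stand_R(-.235)
q2=[(455,181),(300,222),(424,222),(437,418),(318,418)]
P=[tri([tuple(v),ray(c,f(q))]) for v,q in zip(v1,q2)]
for p,e in P: print(p.round(4),round(e,4))
C=sum(p for p,e in P[1:])/4; ax=C-P[0][0]; print("top",C,"axis len",np.linalg.norm(ax),ax/np.linalg.norm(ax),a)
g=C-.022*a; print("grip",g); print(P[2][0]-P[1][0],P[3][0]-P[4][0]); print(P[4][0]-P[1][0],P[3][0]-P[2][0])
G=np.array([.548,-.2613,.1017]); rel(G+.06*a,R); rel(G-.003*-a,R)
E
```

```text
[ 0.5569 -0.2632  0.0773] 0.001
[ 0.521  -0.2619  0.1212] 0.0008
[ 0.5238 -0.2478  0.1218] 0.0007
[ 0.5442 -0.2528  0.1328] 0.0002
[ 0.5418 -0.2669  0.1321] 0.0004
top [ 0.53270517 -0.25737014  0.12698389] axis len 0.05554863025801417 [-0.43522865  0.10476298  0.89420397] [-0.45656783  0.10931316  0.88294759]
grip [ 0.54274966 -0.25977503  0.10755904]
[0.0027606  0.01411831 0.00064462] [0.00240784 0.01418843 0.0006886 ]
[ 0.02082728 -0.00499615  0.01096042] [ 0.02047452 -0.00492604  0.0110044 ]
shift [ 0.0002 -0.049   0.0404] rot [0.     0.0012 0.0003]
shift [ 0.0003 -0.049   0.0974] rot [0.     0.0012 0.0003]
```

Scaled: 0.0954 m is 19.08, 0.05 m is 10, 0.001 rad is 0.02.

```bash
python3 nudge.py '{"sx": [0, 0, 0, 0, 0, 0, 0], "sy": [-6, -9.8, -9.8, -9.8, -9.8, -9.8, -9.8], "sz": [2, 6, 10, 14, 17, 19.08, 19.08], "wx": [0, 0, 0, 0, 0, 0, 0], "wy": [0, 0.02, 0.02, 0.02, 0.02, 0.02, 0.02], "wz": [0, 0, 0, 0, 0, 0, 0]}' 0.05
python3 - <<'E'
from m import *
R,a=stand_R(-.235); G=np.array([.548,-.2613,.1017]); rel(G+.005*a,R)
c=cam("wrist"); cv2.imwrite("pics/w3.png",c["image"][:,:,::-1]); print(telemetry.get_state()["joint_pos"])
E
```

```text
clock: 3.92
tcp_pos: [0.5456, -0.2604, 0.1048]
orientation: [0.239, 0.114, 0.964, -0.028]
wrist_force: [0.1, -0.8, 0.3]
finger_gap: 0.0501
grip_force: 0.0
shift [-0.0008 -0.0003 -0.0011] rot [ 0.0009 -0.0018 -0.0001]
[-0.67076989  0.18183557 -0.65050802  0.29065338  0.19966534 -0.39038885]
```

View pics/w3.png

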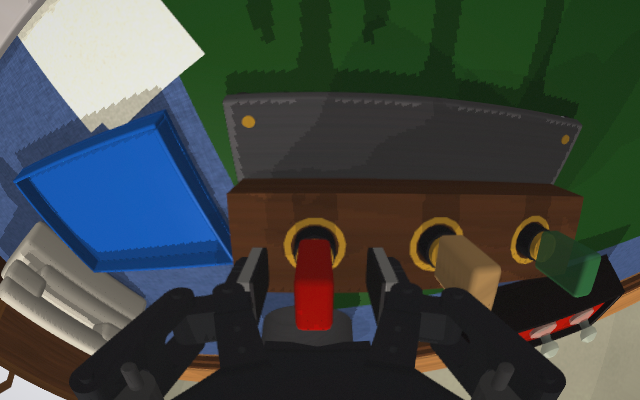

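The handle sits between the pads, about 1–2 mm left of centre. I'll shift slightly and close lightly.

```bash
python3 nudge.py '{"sx": [0, 0, 0, 0, 0], "sy": [-0.2, -0.2, -0.2, -0.2, -0.2], "sz": [0, 0, 0, 0, 0], "wx": [0, 0, 0, 0, 0], "wy": [0, 0, 0, 0, 0], "wz": [0, 0, 0, 0, 0]}' 0.0 20; python3 -c "
from h import *
s=telemetry.get_state();p,R=state();print(R.inv().apply(s['wrist_force']),R.inv().apply(s['ft_torque']))"
```

```text
clock: 4.6
tcp_pos: [0.5457, -0.2619, 0.1062]
orientation: [0.24, 0.114, 0.964, -0.029]
wrist_force: [-3.7, 0.4, 6.5]
finger_gap: 0.0156
grip_force: 23.4
[ 0.16649736 -0.47288291 -7.46779881] [0.12550477 0.51549174 0.06737349]
```

```bash
cat > f.py <<'E'
from h import *
s=telemetry.get_state();p,R=state();Rd,a=stand_R(-.235)
G=np.array([.5457,-.2619,.1062])
print("F",R.inv().apply(s['wrist_force']).round(1),"T",R.inv().apply(s['ft_torque']).round(2),"rise mm",((p-G)@a*1e3).round(2),"lat",((p-G)-((p-G)@a)*a).round(4),"rot",(Rd.inv()*R).as_rotvec().round(3),"q6",s['joint_pos'][5].round(2))
E
python3 nudge.py '{"sx": [0, 0, 0], "sy": [0, 0, 0], "sz": [-0.1, -0.2, -0.2], "wx": [0, 0, 0], "wy": [0, 0, 0], "wz": [0, 0, 0]}' - 90;python3 f.py
python3 nudge.py '{"sx": [0, 0, 0, 0], "sy": [0, 0, 0, 0], "sz": [-0.04, -0.12, -0.2, -0.28], "wx": [0, 0, 0, 0], "wy": [0, 0, 0, 0], "wz": [3, 6, 9, 12]}';python3 f.py
```

```text
clock: 4.97
tcp_pos: [0.5455, -0.2618, 0.1063]
orientation: [0.24, 0.114, 0.964, -0.028]
wrist_force: [4.3, -2.7, -3.2]
finger_gap: 0.0149
grip_force: 88.0
F [-2.7 -1.6  5. ] T [ 0.46 -0.1   0.08] rise mm 0.21 lat [-0.0001  0.0001 -0.0001] rot [-0.  0. -0.] q6 -0.39
clock: 5.48
tcp_pos: [0.5448, -0.2615, 0.107]
orientation: [0.237, 0.395, 0.886, 0.044]
wrist_force: [5.6, -4.9, -7.9]
finger_gap: 0.0151
grip_force: 87.8
F [-3.7 -1.7 10.1] T [ 0.39 -0.59 -0.49] rise mm 1.22 lat [-0.0004  0.0003 -0.0002] rot [-0.     0.001  0.604] q6 0.21
```

Scaled: -0.0029 m is -0.58, -0.0025 m is -0.5, -1.2 rad is -24.

```bash
python3 nudge.py '{"sx": [0, 0, 0, 0, 0, 0, 0, 0], "sy": [0, 0, 0, 0, 0, 0, 0, 0], "sz": [-0.02, -0.1, -0.18, -0.26, -0.34, -0.42, -0.5, -0.58], "wx": [0, 0, 0, 0, 0, 0, 0, 0], "wy": [0, 0, 0, 0, 0, 0, 0, 0], "wz": [-3, -6, -9, -12, -15, -18, -21, -24]}';python3 f.py
python3 nudge.py '{"sx": [0, 0, 0, 0, 0, 0, 0, 0], "sy": [0, 0, 0, 0, 0, 0, 0, 0], "sz": [-0.02, -0.1, -0.18, -0.26, -0.34, -0.42, -0.5, -0.58], "wx": [0, 0, 0, 0, 0, 0, 0, 0], "wy": [0, 0, 0, 0, 0, 0, 0, 0], "wz": [3, 6, 9, 12, 15, 18, 21, 24]}';python3 f.py
```

```text
clock: 6.48
tcp_pos: [0.5436, -0.2612, 0.1096]
orientation: [0.221, -0.178, 0.954, -0.098]
wrist_force: [8.2, -3.7, -8.1]
finger_gap: 0.0152
grip_force: 87.9
F [-2.3 -3.7 11.3] T [ 0.71 -0.25  0.53] rise mm 4.01 lat [-0.0003  0.0003 -0.0002] rot [-0.001  0.    -0.604] q6 -1.0
clock: 7.48
tcp_pos: [0.5422, -0.2608, 0.112]
orientation: [0.237, 0.395, 0.886, 0.044]
wrist_force: [6.7, -4.5, -8.3]
finger_gap: 0.0152
grip_force: 88.0
F [-3.9 -0.8 10.9] T [ 0.32 -0.59 -0.52] rise mm 6.89 lat [-0.0004  0.0004 -0.0002] rot [-0.     0.001  0.604] q6 0.21
```

Working well at about 11 N of pull. I'll keep going.

Scaled: -0.0029 m is -0.58, -0.0025 m is -0.5, -1.2 rad is -24.

```bash
python3 nudge.py '{"sx": [0, 0, 0, 0, 0, 0, 0, 0], "sy": [0, 0, 0, 0, 0, 0, 0, 0], "sz": [-0.02, -0.1, -0.18, -0.26, -0.34, -0.42, -0.5, -0.58], "wx": [0, 0, 0, 0, 0, 0, 0, 0], "wy": [0, 0, 0, 0, 0, 0, 0, 0], "wz": [-3, -6, -9, -12, -15, -18, -21, -24]}';python3 f.py
python3 nudge.py '{"sx": [0, 0, 0, 0, 0, 0, 0, 0], "sy": [0, 0, 0, 0, 0, 0, 0, 0], "sz": [-0.02, -0.1, -0.18, -0.26, -0.34, -0.42, -0.5, -0.58], "wx": [0, 0, 0, 0, 0, 0, 0, 0], "wy": [0, 0, 0, 0, 0, 0, 0, 0], "wz": [3, 6, 9, 12, 15, 18, 21, 24]}';python3 f.py
python3 nudge.py '{"sx": [0, 0, 0, 0, 0, 0, 0, 0], "sy": [0, 0, 0, 0, 0, 0, 0, 0], "sz": [-0.02, -0.1, -0.18, -0.26, -0.34, -0.42, -0.5, -0.58], "wx": [0, 0, 0, 0, 0, 0, 0, 0], "wy": [0, 0, 0, 0, 0, 0, 0, 0], "wz": [-3, -6, -9, -12, -15, -18, -21, -24]}';python3 f.py
```

```text
clock: 8.48
tcp_pos: [0.5409, -0.2605, 0.1147]
orientation: [0.221, -0.178, 0.954, -0.098]
wrist_force: [8.2, -3.6, -8.2]
finger_gap: 0.0149
grip_force: 88.0
F [-2.3 -3.6 11.4] T [ 0.69 -0.2   0.54] rise mm 9.82 lat [-0.0003  0.0003 -0.0002] rot [-0.001  0.    -0.604] q6 -1.0
clock: 9.48
tcp_pos: [0.5395, -0.2602, 0.1172]
orientation: [0.237, 0.395, 0.886, 0.044]
wrist_force: [6.7, -4.8, -8.7]
finger_gap: 0.0148
grip_force: 88.1
F [-4.  -1.  11.3] T [ 0.34 -0.59 -0.51] rise mm 12.69 lat [-0.0004  0.0003 -0.0002] rot [-0.     0.001  0.604] q6 0.21
clock: 10.48
tcp_pos: [0.5383, -0.2599, 0.1198]
orientation: [0.221, -0.178, 0.954, -0.098]
wrist_force: [7.7, -2.8, -7.3]
finger_gap: 0.0147
grip_force: 88.2
F [-2.6 -2.9 10.3] T [ 0.7  -0.26  0.46] rise mm 15.61 lat [-0.0003  0.0003 -0.0002] rot [-0.001  0.    -0.604] q6 -1.0
```

Scaled: -0.0029 m is -0.58, -0.0025 m is -0.5, 1.2 rad is 24.

```bash
python3 nudge.py '{"sx": [0, 0, 0, 0, 0, 0, 0, 0], "sy": [0, 0, 0, 0, 0, 0, 0, 0], "sz": [-0.02, -0.1, -0.18, -0.26, -0.34, -0.42, -0.5, -0.58], "wx": [0, 0, 0, 0, 0, 0, 0, 0], "wy": [0, 0, 0, 0, 0, 0, 0, 0], "wz": [3, 6, 9, 12, 15, 18, 21, 24]}';python3 f.py
python3 nudge.py '{"sx": [0, 0, 0, 0, 0], "sy": [0, 0, 0, 0, 0], "sz": [-0.02, -0.1, -0.18, -0.26, -0.26], "wx": [0, 0, 0, 0, 0], "wy": [0, 0, 0, 0, 0], "wz": [-3, -6, -9, -12, -12]}';python3 f.py
python3 - <<'E'
from m import *
c=cam("wrist"); cv2.imwrite("pics/w4.png",c["image"][:,:,::-1])
E
```

```text
clock: 11.48
tcp_pos: [0.5366, -0.2595, 0.1234]
orientation: [0.238, 0.396, 0.886, 0.044]
wrist_force: [0.2, -1.2, 1.8]
finger_gap: 0.0151
grip_force: 90.1
F [-1.7 -0.2 -1.4] T [ 0.38  0.04 -0.04] rise mm 19.56 lat [-0.0002  0.0002 -0.0001] rot [-0.     0.     0.605] q6 0.2
clock: 12.1
tcp_pos: [0.536, -0.2592, 0.1241]
orientation: [0.24, 0.114, 0.964, -0.028]
wrist_force: [1.0, -0.1, 0.5]
finger_gap: 0.0148
grip_force: 89.5
F [-1.1  0.1  0.1] T [ 0.36  0.07 -0.05] rise mm 20.51 lat [-0.0004  0.0004 -0.0002] rot [-0.     0.001  0.001] q6 -0.4
```

View pics/w4.png

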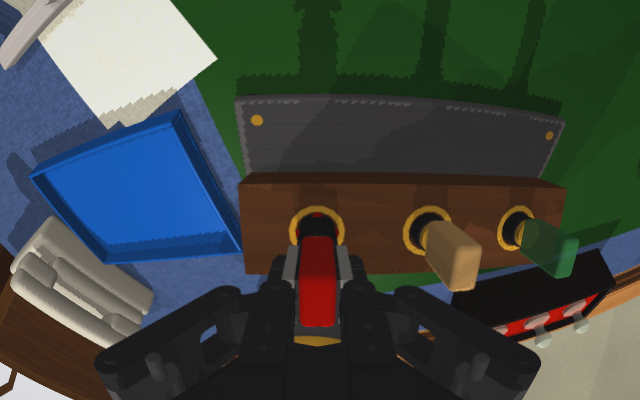

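The seal turns and slides freely: force about 0 N, shaft raised in the ring at (317,230), neighbours unmoved. I'll draw it straight out.

Scaled: -0.08 m is -16, -0.065 m is -13.

```bash
python3 nudge.py '{"sx": [0, 0, 0, 0, 0, 0, 0], "sy": [0, 0, 0, 0, 0, 0, 0], "sz": [-1, -2.4, -4.4, -7, -10, -13, -16], "wx": [0, 0, 0, 0, 0, 0, 0], "wy": [0, 0, 0, 0, 0, 0, 0], "wz": [0, 0, 0, 0, 0, 0, 0]}';python3 f.py
python3 - <<'E'
from h import *
Rd=Rot.from_matrix(np.c_[[-.9724,.233,0],[.233,.9724,0],[0,0,-1.]])
for p in([.52,-.22,.26],[.6065,.1625,.26],[.6065,.1625,.115]): rel(p,Rd)
c=cam("scene")
for k in("wood","red"): print([b[:3] for b in blobs(c,k) if 190<b[0][0]<420 and 150<b[0][1]<290])
E
```

```text
clock: 13.02
tcp_pos: [0.4989, -0.2504, 0.196]
orientation: [0.24, 0.114, 0.964, -0.028]
wrist_force: [-0.4, -0.7, -2.8]
finger_gap: 0.0153
grip_force: 89.4
F [ 1.5 -0.8  2.4] T [-0.02  0.72 -0.02] rise mm 101.89 lat [-0.0003  0.0003 -0.0002] rot [-0.  0.  0.] q6 -0.44
shift [-0.0419  0.0345 -0.0502] rot [2.000e-04 4.885e-01 2.000e-04]
shift [-0.0375  0.4266 -0.0525] rot [2.000e-04 4.885e-01 2.000e-04]
shift [0.0305 0.4266 0.0756] rot [2.000e-04 4.885e-01 2.000e-04]
[([252.4, 196.2], 114, [248, 188, 12, 19]), ([273.1, 217.2], 10, [271, 216, 5, 3])]
[([237.5, 150.7], 70, [235, 143, 7, 17]), ([373.6, 263.0], 698, [358, 250, 32, 27])]
```

```bash
python3 nudge.py '{"sx": [-2.8, -5.6, -8.4, -8.2, -8.2, -8, -8, -7.8], "sy": [0, 2, 7, 14, 22, 30, 39, 48], "sz": [-3.4, -6.8, -10, -10.2, -10.2, -10.4, -10.4, -10.4], "wx": [0, 0, 0, 0, 0, 0, 0, 0], "wy": [1.6, 3.6, 5.6, 7.6, 9, 9.76, 9.76, 9.76], "wz": [0, 0, 0, 0, 0, 0, 0, 0]}'
python3 - <<'E'
from h import *
Rd=Rot.from_matrix(np.c_[[-.9724,.233,0],[.233,.9724,0],[0,0,-1.]])
for p in([.6065,.1625,.26],[.6065,.1625,.12]): rel(p,Rd)
E
```

```text
clock: 14.08
tcp_pos: [0.566, -0.0182, 0.2593]
orientation: [0.001, 0.117, 0.993, 0.0]
wrist_force: [0.1, -0.3, -2.0]
finger_gap: 0.015
grip_force: 89.3
shift [ 0.0027  0.1852 -0.0005] rot [0.001  0.0013 0.    ]
shift [0.0029 0.185  0.1395] rot [0.001  0.0013 0.    ]
```

Scaled: 0.185 m is 37, 0.18 m is 36, 0.001 rad is 0.02.

```bash
python3 nudge.py '{"sx": [0.2, 0.2, 0.4, 0.6, 0.6, 0.6, 0.6, 0.6], "sy": [9, 18, 27, 33, 36, 37, 37, 37], "sz": [0, 0, 2, 8, 14, 20, 24, 25.9], "wx": [0, 0, 0, 0, 0, 0, 0, 0], "wy": [0, 0, 0, 0.02, 0.02, 0.02, 0.02, 0.02], "wz": [0, 0, 0, 0, 0, 0, 0, 0]}'
python3 - <<'E'
from h import *
Rd=Rot.from_matrix(np.c_[[-.9724,.233,0],[.233,.9724,0],[0,0,-1.]])
rel([.6065,.1625,.115],Rd)
ims=[]
for n,(x,y) in (("scene",(325,200)),("top",(210,125)),("wrist",(250,160))):
    c=cam(n); ims.append(cv2.resize(c["image"][y:y+100,x:x+100,::-1],None,fx=2.6,fy=2.6,interpolation=cv2.INTER_CUBIC))
    print(n,[b[:3] for b in blobs(c,"red",30)])
cv2.imwrite("pics/p1.png",np.hstack(ims))
E
```

```text
clock: 15.08
tcp_pos: [0.6047, 0.1613, 0.1284]
orientation: [-0.001, 0.117, 0.993, 0.0]
wrist_force: [-0.1, -0.5, -1.7]
finger_gap: 0.0155
grip_force: 89.3
shift [-0.0015  0.0016  0.0134] rot [ 0.0002 -0.0025  0.0005]
scene [([376.2, 238.1], 96, [372, 229, 9, 19]), ([373.5, 264.0], 637, [358, 250, 32, 27]), ([278.8, 322.1], 3282, [219, 287, 117, 71])]
top [([301.9, 93.9], 1603, [263, 75, 79, 38]), ([272.8, 176.6], 93, [269, 169, 8, 17])]
wrist [([318.8, 200.5], 6615, [266, 158, 106, 93]), ([317.0, 214.3], 39, [313, 212, 9, 5]), ([316.8, 281.1], 3008, [298, 236, 39, 90])]
```

View pics/p1.png

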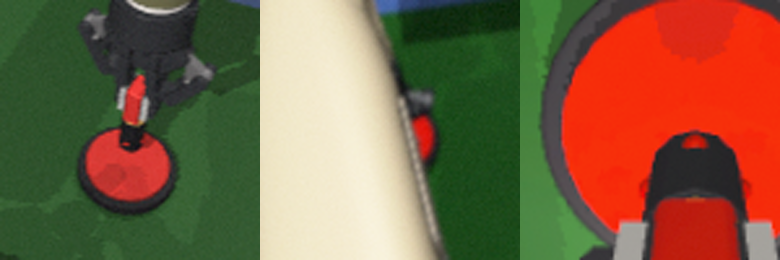

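The seal hangs upright over the middle of the felt (scene crop: foot at (130,150), felt centre (127,165)). I'll lower it carefully.

Scaled: 0.025 m is 5, 0.023 m is 4.6, -0.002 rad is -0.04.

```bash
python3 nudge.py '{"sx": [-0.2, -0.2, -0.2, -0.2, -0.2, -0.2], "sy": [0.2, 0.2, 0.2, 0.2, 0.2, 0.2], "sz": [1.4, 2.8, 3.8, 4.6, 5, 5], "wx": [0, 0, 0, 0, 0, 0], "wy": [-0.04, -0.04, -0.04, -0.04, -0.04, -0.04], "wz": [0, 0, 0, 0, 0, 0]}' - 40
python3 nudge.py '{"sx": [0, 0, 0, 0], "sy": [0, 0, 0, 0], "sz": [0.2, 0.4, 0.6, 0.6], "wx": [0, 0, 0, 0], "wy": [0, 0, 0, 0], "wz": [0, 0, 0, 0]}'
python3 f.py
```

```text
clock: 15.98
tcp_pos: [0.6063, 0.1619, 0.1044]
orientation: [0.0, 0.117, 0.993, 0.0]
wrist_force: [-0.6, -0.6, -2.0]
finger_gap: 0.0152
grip_force: 89.4
clock: 16.48
tcp_pos: [0.6063, 0.162, 0.1015]
orientation: [0.0, 0.117, 0.993, 0.0]
wrist_force: [-0.6, -0.3, -2.8]
finger_gap: 0.015
grip_force: 89.4
F [ 0.5 -0.5  2.8] T [-0.01  0.04  0.  ] rise mm 14.52 lat [ 0.0672  0.4223 -0.0175] rot [-0.     0.488 -0.   ] q6 0.37
```

```bash
for i in 1; do python3 nudge.py '{"sx": [0, 0, 0, 0], "sy": [0, 0, 0, 0], "sz": [0.2, 0.4, 0.6, 0.6], "wx": [0, 0, 0, 0], "wy": [0, 0, 0, 0], "wz": [0, 0, 0, 0]}'; done | grep -E "tcp|wrist"
python3 nudge.py '{"sx": [0, 0, 0, 0], "sy": [0, 0, 0, 0], "sz": [0.14, 0.28, 0.4, 0.4], "wx": [0, 0, 0, 0], "wy": [0, 0, 0, 0], "wz": [0, 0, 0, 0]}'| grep -E "tcp|wrist"
```

```text
tcp_pos: [0.6062, 0.1619, 0.0984]
wrist_force: [-0.9, 0.4, -2.3]
tcp_pos: [0.6063, 0.162, 0.0965]
wrist_force: [-0.1, 0.5, -1.8]
```

Scaled: 0.001 m is 0.2, 0.0005 m is 0.1.

```bash
python3 nudge.py '{"sx": [0, 0, 0], "sy": [0, 0, 0], "sz": [0.1, 0.2, 0.2], "wx": [0, 0, 0], "wy": [0, 0, 0], "wz": [0, 0, 0]}'| grep -E "tcp|wrist"
python3 nudge.py '{"sx": [0, 0, 0], "sy": [0, 0, 0], "sz": [0.1, 0.2, 0.2], "wx": [0, 0, 0], "wy": [0, 0, 0], "wz": [0, 0, 0]}'| grep -E "tcp|wrist"
```

```text
tcp_pos: [0.6064, 0.162, 0.0958]
wrist_force: [0.4, -0.1, -1.0]
tcp_pos: [0.6065, 0.162, 0.0958]
wrist_force: [-2.5, -0.8, 5.8]
```

Contact at the expected height. I'll ease off slightly, open, then rise.

Scaled: -0.0004 m is -0.08.

```bash
python3 nudge.py '{"sx": [0, 0], "sy": [0, 0], "sz": [-0.08, -0.08], "wx": [0, 0], "wy": [0, 0], "wz": [0, 0]}' - 20 | grep -E "tcp|wrist"
python3 nudge.py '{"sx": [0, 0, 0, 0, 0], "sy": [0, 0, 0, 0, 0], "sz": [0, 0, 0, 0, 0], "wx": [0, 0, 0, 0, 0], "wy": [0, 0, 0, 0, 0], "wz": [0, 0, 0, 0, 0]}' 0.05
python3 nudge.py '{"sx": [0, 0, 0, 0, 0, 0, 0], "sy": [0, 0, 0, 0, 0, 0, 0], "sz": [-2, -6, -11, -17, -23, -29, -29], "wx": [0, 0, 0, 0, 0, 0, 0], "wy": [0, 0, 0, 0, 0, 0, 0], "wz": [0, 0, 0, 0, 0, 0, 0]}'
python3 nudge.py '{"sx": [10, 20, 30, 30, 30, 30, 30], "sy": [0, 0, 0, 0, 0, 0, 0], "sz": [0, 0, 0, 0, 0, 0, 0], "wx": [0, 0, 0, 0, 0, 0, 0], "wy": [0, 0, 0, 0, 0, 0, 0], "wz": [0, 0, 0, 0, 0, 0, 0]}'
python3 - <<'E'
from h import *
ims=[]
S,T=cam("scene"),cam("top")
for c,(x,y,w) in ((S,(310,200,110)),(T,(210,125,110)),(S,(190,150,110)),(T,(320,115,110))):
    ims.append(cv2.resize(c["image"][y:y+w,x:x+w,::-1],(290,290),interpolation=cv2.INTER_CUBIC))
cv2.imwrite("pics/end.png",np.vstack([np.hstack(ims[:2]),np.hstack(ims[2:])]))
for c in(S,T): print([(k,b[:3]) for k in("red","wood") for b in blobs(c,k,30)])
E
```

```text
tcp_pos: [0.6065, 0.162, 0.0958]
wrist_force: [-3.1, 0.0, 6.4]
clock: 19.1
tcp_pos: [0.6064, 0.162, 0.0949]
orientation: [0.0, 0.117, 0.993, 0.0]
wrist_force: [0.5, -0.8, -1.0]
finger_gap: 0.0501
grip_force: 0.0
clock: 19.98
tcp_pos: [0.6078, 0.1622, 0.2438]
orientation: [0.004, 0.117, 0.993, 0.001]
wrist_force: [0.1, -0.3, 0.2]
finger_gap: 0.0499
grip_force: 0.0
clock: 20.85
tcp_pos: [0.4613, 0.1965, 0.2395]
orientation: [0.0, 0.118, 0.993, 0.0]
wrist_force: [0.5, 0.1, 0.7]
finger_gap: 0.05
grip_force: 0.0
[('red', ([373.9, 261.1], 686, [358, 238, 32, 39])), ('red', ([278.8, 322.3], 3308, [219, 287, 117, 71])), ('wood', ([175.5, 23.8], 1944, [97, 0, 154, 46])), ('wood', ([451.4, 7.8], 936, [422, 0, 61, 19])), ('wood', ([414.0, 61.9], 4805, [352, 18, 111, 97])), ('wood', ([348.4, 54.9], 69, [347, 38, 5, 32])), ('wood', ([180.8, 52.5], 105, [171, 45, 20, 17])), ('wood', ([127.8, 67.8], 252, [119, 56, 21, 21])), ('wood', ([373.4, 112.8], 1979, [343, 85, 63, 53])), ('wood', ([252.6, 196.2], 124, [248, 188, 13, 19])), ('wood', ([474.9, 223.9], 43, [462, 219, 26, 11])), ('wood', ([154.6, 262.1], 1861, [128, 240, 55, 47])), ('wood', ([153.9, 345.9], 3872, [0, 283, 315, 117])), ('wood', ([116.4, 356.2], 3266, [0, 305, 247, 95])), ('wood', ([59.2, 375.7], 6292, [0, 329, 178, 71]))]
[('red', ([301.7, 93.8], 1626, [263, 75, 79, 38])), ('red', ([262.9, 177.8], 533, [250, 165, 27, 26])), ('wood', ([167.8, 15.9], 459, [38, 0, 261, 34])), ('wood', ([16.4, 50.7], 127, [11, 32, 26, 52])), ('wood', ([410.8, 77.6], 62, [388, 71, 40, 24])), ('wood', ([218.3, 285.1], 12815, [149, 127, 163, 273])), ('wood', ([376.4, 168.0], 33, [375, 164, 4, 9])), ('wood', ([273.4, 301.9], 52, [267, 287, 13, 31])), ('wood', ([348.4, 362.2], 2477, [303, 330, 89, 70]))]
```

View pics/end.png

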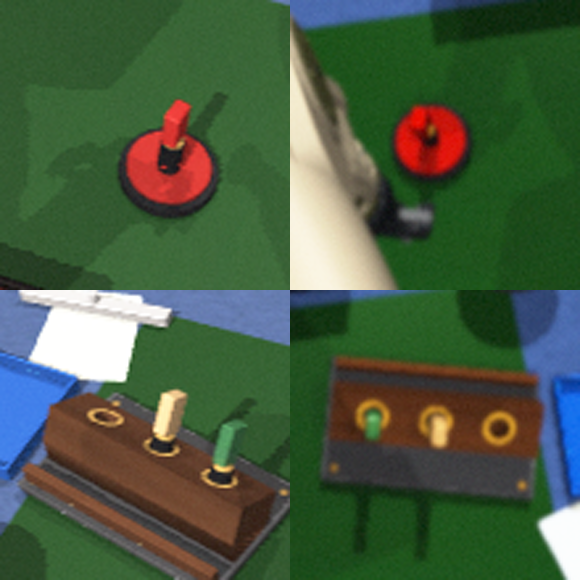

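The red seal stands upright in the middle of the felt. The stand, the other seals and the pad are unmoved, so I'm handing in.

```bash
python3 -c "
from workcell import env, telemetry, read_camera
print(env.hand_in())"
```

```text
the job is handed in; nothing more can be done
None
```

The red seal was twisted loose with about 11 N of pull and now stands upright in the middle of the ink pad's felt. In the last images the stand, the other two seals and the pad had not moved. The job was handed in at about 21 s, and the hand-in returned no verdict.

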